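Start the telephone exchange and ring the desk phone

ROBOT

A 6-joint arm with a two-finger parallel gripper is mounted at the origin on the work surface. World frame = base frame: x ahead of the robot, y to its left, z up, the work surface at z = 0. Lengths are in m, angles in rad, forces in N, time in s.
With the tool pointing down it reaches from about 0.375 to 0.9 m from the base axis. Payload 3.1 kg.
Tool frame: the origin (TCP) lies midway between the tips of the shut fingers; the grasp point (between the pads) lies 19 mm behind it; x points along the fingers, y is the direction in which the jaws open and shut, and the axes are right-handed (so a half turn about x gives the same grasp; the last joint's range is limited). The gripper opens to 87 mm and grips with 3 to 60 N. Pads are 19 mm wide; open, the fingers measure 117 mm over their backs; the gripper's body (75 mm by 190 mm) begins 51 mm behind the grasp point.
Start: joints at [-1.498, 0.527, 1.433, -0, 1.181, -0.178], TCP at [0.156, -0.605, 0.223] pointing down, gripper open.
Joint ranges: [-3.08, 3.08], [-0.75, 2.2], [0.22, 2.44], [-1.43, 4.57], [0, 2.65], [-2.85, 2.85]. Speed limits (rad/s): [2.79, 2.79, 3.14, 3.14, 3.14, 3.14].

INTERFACE

Orientations are given as a unit quaternion [x, y, z, w].
In Python, from rig import get_obs, imaging, robot gives the robot as it stands.
- The arm moves only by the shell command python3 -m inch 'ROWS' [FORCE]. ROWS is JSON, a list of rows, each a list of 3 entries, a list of its own where there are three numbers: the finger opening in mm, from 0 to 87, then the shift along the tool's x, y, z in mm, then the turn, a rotation vector about the tool's x, y, z in degrees. In form: [[grip, [dx, dy, dz], [wx, wy, wz]], ...]. A call has 1 to 12 rows; each row shifts and turns the pose as measured when the row begins, along the tool's axes as they then stand; what a row does not reach is not made up. A row lasts 1/8 s, in which the tool goes at most 62.5 mm and 10.7 degrees, less where a joint would pass 70% of its speed; a pose out of reach is approached as far as the arm can. A call with a gripper value outside its range is refused whole. The fingers move at their own pace and stop on an object; FORCE is the grip in N (left out, the last holds). Time passes only in rows, so rows that do not move let the fingers close. It gives the time, the measured TCP pose, the force and the opening at its end, in the units of the state.
- get_obs(): the state, without advancing time (a new reading comes with each control period).
- imaging.camera(name): name is "scene" or "top" or "wrist"; returns the picture (400x640x3 uint8, red, green, blue); there is no depth.
- imaging.camera_params(name): a dict with "camera_matrix" (3x3 intrinsics, pixels), "xyz" and "rotation" of the camera in the world. Camera axes: x right, y down, z forward; pixel columns grow to the right and rows downward; lengths in m; the calibration is good to about 2 mm. A picture is of the moment at which its call begins: read the wrist's pose just before it. camera_params takes no time and is no camera call; for the wrist camera it gives the pose at the moment of the call.
- robot.hand_in(): hands the job in, once; it reports no verdict.
Trained networks look in the newest picture that a camera, given by its name, has taken for a name from the list of things; names that differ only in an ending like _2 or _b are one class to them, and where a whole thing is asked for, a point or a joint stands for the part that bears it (a point fixed in the world has none). Each returns a list of dicts, best first, with "confidence" (0 to 1); they miss things now and then, are a little off and sometimes report something else, mostly with a low value. They report only what shows in the picture. A call takes as long as a camera call.
- imaging.cut_out(camera, target): "pixels" (400x640 bool, what is visible of it) and "box" ([centre column, centre row, width, height] in pixels, round what is visible of it).
- imaging.tip_of(camera, target): "pixel" ([column, row] in pixels: a listed point, or the origin of a listed thing).
The state is a dict: "time": time; "q": joint angles; "joint_velocities": joint speeds; "joint_torque": joint torques, N m; "position": TCP position; "tool_rot": TCP orientation; "ft_force": force on the tool from outside, world axes, zero at the start; "moment": the same for the moment, N m; "grip_width": finger opening in m.
Only numpy, scipy, OpenCV 4.12 (cv2) and the standard library are available. Lean on these libraries where they do the work, as an engineer would, in place of code of your own. Each camera call takes 0.05 s, during which the arm holds its last target. There are 200 camera calls.

TASK

Start up the test exchange and ring the black telephone, pressing lightly with a fingertip: first press the raised end of the red rocker on the black power strip fully down so that the strip is on, then press the raised end of the black rocker on the grey exchange box fully down, and last tap the blue key on the box so that it goes well down and comes up again. Press no other key, leave the strip and the box lying where they are with nothing picked up, keep off the breadboard rig at the back and disturb nothing else on the bench.

Things in the scene. Friction and masses are not known exactly. Their poses are not given: they have to be found in the camera images.
- strip: black power strip lying loose on the bench, 270 mm long (its own y) x 56 wide (x) x 40 high (z), about 0.65 kg, four round sockets, a dark adapter block rising to 72 mm in the socket at its -y end; the red rocker is centred 100 mm from the middle towards its +y end. Origin: centre of its underside; z up
- strip_press (a point): the spot to press on the red rocker: a point on the half that is raised while off (the half nearer the strip's +y end), 12 mm outward from the rocker's pivot line (the half is 16 mm long), fixed to the strip at the height that the half's surface has when it is fully down and level, 45.5 mm over the bench. While off that half slopes up from the pivot to an outer end 6.5 mm higher than this. Axes as strip
- strip_switch (a joint): red rocker of the strip, 32 mm long (along the strip) x 20 mm wide in a black frame whose top is 2.5 mm below the spot; rad: 0 = off (end nearer the strip's +y end raised), 0.42 = on (that end down and level, the other end raised). It takes about 3 N on the raised end, has no spring and stays where it is left; its stop is rigid, so a fast press ends in a hard knock
- exchange: grey exchange box (instrument case with dark lower half) lying loose on the bench, 160 mm (its own x) x 220 mm (y) x 55 mm high, about 0.95 kg, with a black display window, a black rocker at the back and a row of four round keys in front. Origin: centre of its underside; x points from the key row to the back, z up. It may stand left or right, the telephone then takes the other side
- exchange_press (a point): the spot to press on the black rocker: a point on the half that is raised while off (the half nearer the box's back, +x), 12 mm outward from the pivot line (the half is 16 mm long), fixed to the box at the height that the half's surface has when fully down and level, 60.5 mm over the bench. While off that half slopes up from the pivot to an outer end 6.5 mm higher. Axes as exchange
- exchange_switch (a joint): black rocker of the box, 32 mm long (along the box's x) x 20 mm wide in a black frame whose top is 2.5 mm below the spot; rad: 0 = off (end towards +x raised), 0.42 = on (that end down and level). About 3 N on the raised end, no spring, stays where it is left; its stop is rigid, so a fast press ends in a hard knock
- key_blue_top (a point): centre of the top face of the blue key when up: 76 mm over the bench, round, 24 mm across, standing 9 mm out of a black collar 40 mm across, the last of the row on the box's -y side. Row order from +y to -y: white, yellow, green, blue, 48 mm apart from centre to centre. It moves down with the key
- key_blue (a joint): travel of the blue key, m: 0 = up, 0.005 = fully down; a spring returns it, about 4 N fully down
- key_white (a joint): travel of the white key (first of the row), m, as the blue one
- key_yellow (a joint): travel of the yellow key (second), m, as the blue one
- key_green (a joint): travel of the green key (third, next to the blue one), m, as the blue one
- phone: black dial telephone, 170 mm (x) x 190 mm (y), with its handset 145 mm high over all; heavy, does not move. Origin: centre of its underside
- handset_mid (a point): middle of the telephone's black handset, 250 mm long along the phone's y, lying loose in the cradle with this point 128 mm over the bench
- meter: yellow multimeter lying on the bench, 180 x 80 x 49 mm. Origin: centre of its underside
- mug: blue mug, 82 mm across, 95 mm high. Origin: centre of its underside
- tape: roll of masking tape lying flat, 100 mm across, 25 mm high. Origin: centre of its underside
- screwdriver: orange-handled screwdriver lying on the bench, about 180 mm long along its x, 30 mm high
- breadboards: fragile breadboard rig on a cardboard sheet 155 mm (x) x 760 mm (y) along the far edge of the bench, up to 50 mm high. Origin: middle of the sheet's near edge, on the bench

How it is judged:
By the outcome, as a careful person would: the job done as asked, in the order asked, and still so for the second after the job is handed in, with the robot touching nothing.
It also fails if it takes over 64 s, if anything falls off the work surface, if the arm or the gripper's body presses on something with over 40 N, if the wrist force passes 120 N, or if a joint passes its speed limit or range.

## Working session

There is one attempt and no reset: what is moved stays moved. The work goes in short steps, Python scripts to look and compute and a shell command to move; the robot and the scene stay as the last step left them, time stands still between calls to the robot, and variables do not carry over. Pictures are saved under pics/ and viewed, about 8 in all and at most 12, crops included, and the job is handed in when it is done.

```bash
ls; mkdir -p pics; cat > h.py <<'E'
import numpy as np, cv2
from rig import get_obs, imaging, robot
from scipy.spatial.transform import Rotation as R
def rot(p):
    r=np.array(p["rotation"]); return r if r.shape==(3,3) else R.from_quat(r).as_matrix()
def ray(cam,px,z,p=None):
    p=p or imaging.camera_params(cam)
    d=rot(p)@np.linalg.solve(np.array(p["camera_matrix"]),[px[0],px[1],1.]); c=np.array(p["xyz"])
    return c+d*(z-c[2])/d[2]
def proj(cam,X,p=None):
    p=p or imaging.camera_params(cam)
    v=np.array(p["camera_matrix"])@(rot(p).T@(np.array(X)-np.array(p["xyz"]))); return v[:2]/v[2]
def snap(cam,name):
    im=imaging.camera(cam); cv2.imwrite(f"pics/{name}.png",im[...,::-1]); return im
E
python3 - <<'E'
from h import *
o=get_obs(); print(o["time"],o["position"],o["tool_rot"],o["grip_width"])
H={"strip":0,"strip_press":.0455,"exchange":0,"exchange_press":.0605,"key_blue_top":.076,"phone":0,"handset_mid":.128}
for c in ("top","scene"):
    snap(c,c+"0"); print(c,imaging.camera_params(c)["xyz"])
    for t,z in H.items():
        for r in imaging.tip_of(c,t)[:2]: print(t,round(r["confidence"],2),np.round(r["pixel"],1),np.round(ray(c,r["pixel"],z),4))
E
date
```

```text
pics
0.0 [ 0.15569631 -0.60453761  0.22159055] [ 0.70155541  0.08954162 -0.70146467  0.08803199] 0.08723807604251885
top [ 0.40665265 -0.08141514  1.50392625]
strip 0.59 [330.3 178.7] [ 0.6469 -0.0847  0.    ]
strip 0.58 [179.  178.5] [0.6359 0.4109 0.    ]
strip_press 0.94 [297.5 183.5] [0.6218 0.019  0.0455]
exchange 0.73 [330.1 180.4] [ 0.6413 -0.0841  0.    ]
exchange 0.59 [374.5 235.1] [ 0.4663 -0.2316  0.    ]
exchange_press 0.83 [354.6 218.6] [ 0.5136 -0.163   0.0605]
exchange_press 0.23 [177.9 178.2] [0.6275 0.3947 0.0605]
key_blue_top 0.52 [402.9 244.3] [ 0.4373 -0.3111  0.076 ]
phone 0.62 [228.7 240.7] [0.4368 0.2385 0.    ]
handset_mid 0.86 [217.7 232.8] [0.4567 0.2449 0.128 ]
scene [1.21888415 0.79334038 1.10621769]
strip 0.81 [303.4 224.4] [ 0.6427 -0.0869  0.    ]
strip 0.53 [279.4 259.9] [ 0.7974 -0.002   0.    ]
strip_press 0.67 [326.5 230.3] [0.6196 0.0177 0.0455]
exchange 0.65 [314.8 183.8] [ 0.4817 -0.2403  0.    ]
exchange_press 0.98 [321.1 184.8] [ 0.5066 -0.1654  0.0605]
key_blue_top 0.4 [314.9 154.6] [ 0.4293 -0.311   0.076 ]
phone 0.88 [414.2 255.5] [0.4287 0.2471 0.    ]
handset_mid 0.68 [411.4 233. ] [0.4629 0.2421 0.128 ]
Fri Dec  4 12:36:47 UTC 2026
```

View pics/top0.png

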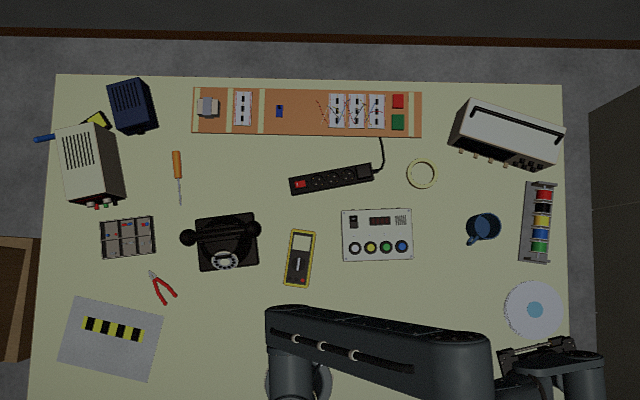

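View pics/scene0.png

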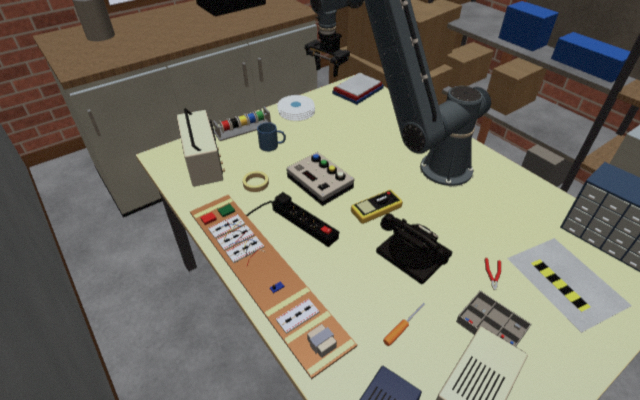

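The top view shows the strip with its red rocker at px (299,184) and the exchange box at (377,235), with the rocker at (354,220) and the blue key at (402,245). The phone is on the left at (225,240). Next I work out the first transit.

```bash
cat >> h.py <<'E'
def tool():
    o=get_obs(); return np.array(o["position"]),R.from_quat(o["tool_rot"]).as_matrix(),o
def togo(X,ydir=None):
    """mm shift in tool axes to X; turn (deg) about tool x bringing tool y along +-ydir, after levelling"""
    p,M,o=tool(); s=M.T@(np.array(X)-p)*1e3
    print("t",round(o["time"],2),"p",np.round(p,4),"F",np.round(o["ft_force"],1),"grip",o["grip_width"]); print("axes\n",np.round(M,3)); print("shift",np.round(s,1))
    lev=np.cross(M[:,0],[0,0,-1]); print("level turn(tool)",np.round(np.degrees(M.T@lev),2))
    if ydir is not None:
        v=M.T@np.array([*ydir,0.]); a=np.degrees(np.arctan2(v[2],v[1])); print("turn x",round((a+90)%180-90,1))
E
python3 - <<'E'
from h import *
c=np.array([.645,-.086]);s=np.array([.6207,.0184]);d=(s-c)/np.linalg.norm(s-c);print(np.linalg.norm(s-c),d)
togo([.60,.01,.23],[d[1],-d[0]])
p,M,o=tool();pc=imaging.camera_params("wrist");print("cam in tool",M.T@(np.array(pc["xyz"])-p),"\n",M.T@rot(pc),pc["camera_matrix"])
E
```

```text
0.10719071788172704 [-0.22669873  0.97396493]
t 0.8 p [ 0.1557 -0.6053  0.2226] F [ 0.6 -0.4  0.8] grip 0.08686200022721882
axes
 [[ 0.     0.249 -0.968]
 [-0.    -0.968 -0.249]
 [-1.     0.    -0.   ]]
shift [  -7.4 -485.2 -583.5]
level turn(tool) [ 0. -0. -0.]
turn x -88.7
cam in tool [-0.16239243 -0.00028497 -0.07271067] 
 [[-2.88185300e-04 -2.64544058e-01  9.64373557e-01]
 [ 9.99999912e-01 -3.69340013e-04  1.97515338e-04]
 [ 3.03930233e-04  9.64373530e-01  2.64544141e-01]] [[354.95535774   0.         318.25225741]
 [  0.         354.95535774 193.43062021]
 [  0.           0.           1.        ]]
```

```bash
python3 -m inch '[[0,[-2,-36,-47],[0,0,0]],[0,[-2,-36,-47],[0,0,0]],[0,[-2,-36,-47],[0,0,0]],[0,[-2,-36,-47],[0,0,0]],[0,[-2,-36,-47],[0,0,0]],[0,[-2,-36,-47],[0,0,0]],[0,[-2,-36,-47],[0,0,0]],[0,[-2,-36,-47],[0,0,0]],[0,[0,0,0],[0,0,0]],[0,[0,0,0],[0,0,0]]]'
cat > look.py <<'E'
from h import *
import sys
pc=imaging.camera_params("wrist"); snap("wrist",sys.argv[1])
H={"strip":0,"exchange":0,"strip_press":.0455,"exchange_press":.0605,"key_blue_top":.076}
for t in sys.argv[2:]:
    for r in imaging.tip_of("wrist",t)[:2]: print(t,round(r["confidence"],2),np.round(r["pixel"],1),np.round(ray("wrist",r["pixel"],H[t],pc),4))
E
python3 look.py w1 exchange exchange_press key_blue_top strip_press strip
```

```text
time: 2.05
position: [0.4581, -0.2258, 0.2394]
tool_rot: [0.703, 0.085, -0.7, 0.091]
ft_force: [-0.1, -0.2, 0.4]
grip_width: 0.0017
exchange_press 0.93 [262.8  99.5] [ 0.5138 -0.1602  0.0605]
key_blue_top 0.89 [393.6 221.8] [ 0.4329 -0.3095  0.076 ]
```

View pics/w1.png

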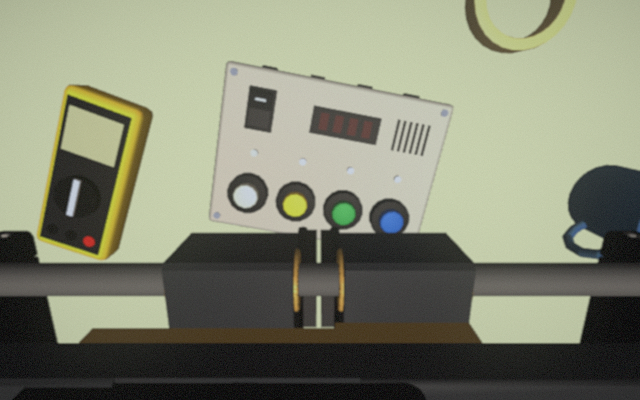

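The wrist picture shows the box: rocker at (261,108), white key at (246,195) and blue key at (391,221). The shut fingers are bottom centre. I check the sizes, then turn and go to the strip.

```bash
python3 - <<'E'
from h import *
g=lambda px,z:ray("wrist",px,z)
w,y,gr,b=[g(p,.076) for p in ((245.5,195.5),(295,204.5),(343.5,213),(391.5,221))]
print(w,b,np.linalg.norm(b-w)); u=(b-w)/np.linalg.norm(b-w); print("box -y dir",u[:2],"x dir",[-u[1],u[0]])
c=[g(p,.055) for p in ((227,62),(452,104))]; print(c,np.linalg.norm(c[0]-c[1]), (c[1]-c[0])/.22)
print("press",g((262.8,99.5),.0605))
togo([.62,.02,.24],[.974,.227])
E
```

```text
[ 0.42351899 -0.16546745  0.076     ] [ 0.43229526 -0.30811533  0.076     ] 0.1429176010812057
box -y dir [ 0.06140794 -0.99811275] x dir [np.float64(0.9981127515405198), np.float64(0.061407940954022786)]
[array([ 0.53779657, -0.12199462,  0.055     ]), array([ 0.5527411 , -0.33579405,  0.055     ])] 0.21432110518421846 [ 0.0679297 -0.9718156  0.       ]
press [ 0.51336743 -0.16135336  0.0605    ]
t 2.35 p [ 0.4574 -0.227   0.2393] F [-0.2 -0.8  0.7] grip 0.0005100638823816734
axes
 [[ 0.006  0.243 -0.97 ]
 [-0.008 -0.97  -0.243]
 [-1.     0.009 -0.003]]
shift [  -1.8 -200.  -217.8]
level turn(tool) [ 0.   -0.19 -0.53]
turn x -89.0
```

```bash
python3 -m inch '[[0,[0,-35,-50],[0,0,0]],[0,[0,-35,-50],[0,0,0]],[0,[0,-35,-50],[0,0,0]],[0,[0,-35,-50],[0,0,0]],[0,[0,0,0],[-10,0,0]],[0,[0,0,0],[-10,0,0]],[0,[0,0,0],[-10,0,0]],[0,[0,0,0],[-10,0,0]],[0,[0,0,0],[-10,0,0]],[0,[0,0,0],[-10,0,0]],[0,[0,0,0],[-10,0,0]],[0,[0,0,0],[-10,0,0]]]'
python3 -m inch '[[0,[0,0,0],[-9,0,0]],[0,[60,0,0],[0,0,0]],[0,[30,0,0],[0,0,0]],[0,[0,0,0],[0,0,0]],[0,[0,0,0],[0,0,0]]]'
python3 look.py w2 strip_press strip; python3 -c "
from h import *
togo([.62,.02,.1],[.974,.227])"
```

```text
time: 3.85
position: [0.6225, -0.0515, 0.236]
tool_rot: [0.474, 0.52, -0.477, 0.527]
ft_force: [-0.6, -0.2, 0.0]
grip_width: 0.0003
time: 4.47
position: [0.6244, -0.0582, 0.1456]
tool_rot: [0.432, 0.554, -0.435, 0.563]
ft_force: [-0.5, 0.2, -0.3]
grip_width: 0.0007
strip_press 0.71 [338.8  81.4] [0.6192 0.0243 0.0455]
strip 0.6 [328.3 214.7] [ 0.6429 -0.0887  0.    ]
t 4.62 p [ 0.6248 -0.0578  0.1462] F [-0.2  0.   0.9] grip 0.0006869754208427061
axes
 [[ 0.01   0.968  0.249]
 [-0.012  0.249 -0.968]
 [-1.     0.006  0.014]]
shift [ 45.3  14.5 -77.2]
level turn(tool) [ 0.    0.78 -0.37]
turn x 1.3
```

View pics/w2.png

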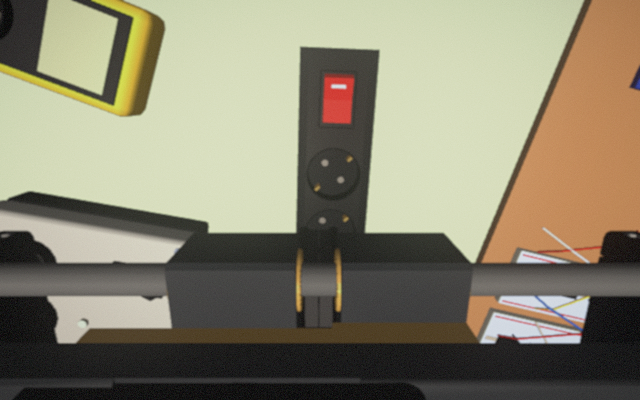

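The rocker shows with its raised outer end at px (339,75) and its inner end at (337,125). The strip lies straight ahead.

```bash
python3 - <<'E'
from h import *
a=ray("wrist",(337,125),.0455); b=ray("wrist",(339,75),.052); print(a,b,np.linalg.norm((b-a)[:2]))
e1,e2=ray("wrist",(301,48),.04),ray("wrist",(379,51),.04); print(e1,e2,np.linalg.norm(e1-e2)); d=np.cross([0,0,1],e2-e1); d/=np.linalg.norm(d); d[2]=0; print("axis",d)
end=(e1+e2)/2; print("press from end",end-d*23, "from inner end", a+d*28, "outer", b-d*2.6e-3)
q=a+d*.028
togo([q[0],q[1],.07],[d[1],-d[0]])
E
```

```text
[ 0.62637507 -0.00495195  0.0455    ] [0.61831399 0.02840551 0.052     ] 0.03431765687581294
[0.58832449 0.03976238 0.04      ] [0.64194962 0.05155001 0.04      ] 0.05490539520371902
axis [-0.21468977  0.97668229  0.        ]
press from end [  5.55300172 -22.41803657   0.04      ] from inner end [-5.38493843 27.34215228  0.0455    ] outer [0.61887218 0.02586614 0.052     ]
t 4.62 p [ 0.6248 -0.0578  0.1462] F [-0.2  0.   0.9] grip 0.0006869754208427061
axes
 [[ 0.01   0.968  0.249]
 [-0.012  0.249 -0.968]
 [-1.     0.006  0.014]]
shift [ 75.3  15.2 -79.8]
level turn(tool) [ 0.    0.78 -0.37]
turn x 2.0
```

```bash
python3 -m inch '[[0,[0,0,-42],[2,0.8,-0.4]],[0,[0,15,-42],[0,0,0]],[0,[40,0,0],[0,0,0]],[0,[20,0,0],[0,0,0]],[0,[0,0,0],[0,0,0]]]'
python3 -c "
from h import *
togo([.6195,.0245,.058],[.977,.215])"
```

```text
time: 5.25
position: [0.6261, 0.029, 0.0924]
tool_rot: [0.446, 0.546, -0.44, 0.556]
ft_force: [0.4, -0.1, 0.9]
grip_width: 0.0009
t 5.25 p [0.6261 0.029  0.0924] F [ 0.4 -0.1  0.9] grip 0.0008940615901667174
axes
 [[ 0.016  0.977  0.214]
 [-0.002  0.214 -0.977]
 [-1.     0.015  0.005]]
shift [34.3 -7.9  2.9]
level turn(tool) [ 0.    0.29 -0.86]
turn x -0.1
```

```bash
python3 -m inch '[[0,[14,-8,3],[0,0.3,-0.9]],[0,[14,0,0],[0,0,0]],[0,[3,0,0],[0,0,0]],[0,[0,0,0],[0,0,0]]]'
python3 -c "
from h import *
togo([.6195,.0245,.0455],[.977,.215])"
```

```text
time: 5.75
position: [0.6207, 0.023, 0.0623]
tool_rot: [0.444, 0.55, -0.443, 0.552]
ft_force: [-0.2, 0.8, 0.0]
grip_width: 0.0008
t 5.75 p [0.6207 0.023  0.0623] F [-0.2  0.8  0. ] grip 0.0007851622012761576
axes
 [[ 0.003  0.977  0.213]
 [-0.001  0.213 -0.977]
 [-1.     0.003  0.001]]
shift [16.8 -0.9 -1.7]
level turn(tool) [ 0.    0.07 -0.17]
turn x -0.1
```

```bash
python3 -m inch '[[0,[2,-0.5,-1.5],[0,0,0]],[0,[2,0,0],[0,0,0]],[0,[2,0,0],[0,0,0]],[0,[1.5,0,0],[0,0,0]],[0,[1.5,0,0],[0,0,0]],[0,[1.5,0,0],[0,0,0]],[0,[1.5,0,0],[0,0,0]]]'
```

```text
time: 6.62
position: [0.6207, 0.0247, 0.0508]
tool_rot: [0.445, 0.549, -0.443, 0.552]
ft_force: [-1.1, 0.9, 3.7]
grip_width: 0.0003
```

```bash
python3 -m inch '[[0,[1.5,0,0],[0,0,0]],[0,[1.5,0,0],[0,0,0]],[0,[1.5,0,0],[0,0,0]]]';  python3 -m inch '[[0,[1,0,0],[0,0,0]]]'; python3 -m inch '[[0,[1,0,0],[0,0,0]]]'
```

```text
time: 7.0
position: [0.6205, 0.0256, 0.0467]
tool_rot: [0.445, 0.549, -0.442, 0.552]
ft_force: [-1.2, 1.4, 2.5]
grip_width: 0.0001
time: 7.12
position: [0.6205, 0.0257, 0.0458]
tool_rot: [0.445, 0.549, -0.442, 0.552]
ft_force: [-2.6, 1.0, 8.9]
grip_width: 0.0006
time: 7.25
position: [0.6206, 0.0257, 0.0458]
tool_rot: [0.445, 0.549, -0.442, 0.552]
ft_force: [-3.9, 1.5, 11.8]
grip_width: 0.0005
```

```bash
python3 -m inch '[[0,[-4,0,0],[0,0,0]],[0,[-20,0,0],[0,0,0]],[0,[-60,0,0],[0,0,0]],[0,[-20,0,60],[0,0,0]],[0,[0,0,20],[0,0,0]],[0,[0,0,0],[0,0,0]],[0,[0,0,0],[0,0,0]]]'
python3 look.py w3 strip_press; python3 -c "
from h import *
im=cv2.imread('pics/w3.png')
pts=[proj('wrist',[.6201,.0235,.0455])];print(pts)
u,v=map(int,pts[0]);cv2.imwrite('pics/w3c.png',cv2.resize(im[max(v-60,0):v+120,u-100:u+100],None,fx=3,fy=3))
togo([.48,-.164,.16],[.061,-.998])"
```

```text
time: 8.12
position: [0.6379, -0.0545, 0.1554]
tool_rot: [0.444, 0.549, -0.442, 0.553]
ft_force: [-0.1, 0.2, 0.1]
grip_width: 0.0001
strip_press 0.61 [311.6  81.2] [0.6165 0.0254 0.0455]
[array([316.06747916,  85.62998088])]
t 8.22 p [ 0.6377 -0.054   0.155 ] F [ 0.7 -0.1  0.2] grip 0.0007668333507425938
axes
 [[ 0.006  0.976  0.216]
 [-0.002  0.216 -0.976]
 [-1.     0.006  0.003]]
shift [  -5.7 -177.7   73.4]
level turn(tool) [ 0.    0.19 -0.33]
turn x -81.1
```

View pics/w3c.png

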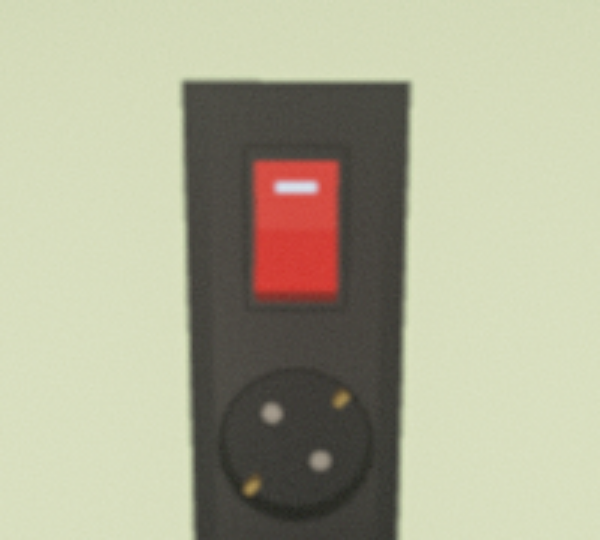

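The crop shows the outer half now level and the end face at the inner side showing, so the strip is on. Next I go to the box.

```bash
python3 -m inch '[[0,[0,-58,20],[0,0,0]],[0,[0,-58,20],[0,0,0]],[0,[0,-58,20],[0,0,0]],[0,[0,-58,20],[0,0,0]],[0,[0,0,0],[10.5,0,0]],[0,[0,0,0],[10.5,0,0]],[0,[0,0,0],[10.5,0,0]],[0,[0,0,0],[10.5,0,0]],[0,[0,0,0],[10.5,0,0]],[0,[0,0,0],[10.5,0,0]],[0,[0,0,0],[10.5,0,0]],[0,[0,0,0],[10.5,0,0]]]'
python3 -m inch '[[0,[0,0,0],[10.5,0,0]],[0,[0,0,0],[7,0,0]],[0,[0,0,0],[0,0,0]],[0,[0,0,0],[0,0,0]]]'
python3 look.py w4 exchange_press key_blue_top; python3 -c "
from h import *
togo([.5135,-.161,.075],[.061,-.998])"
```

```text
time: 9.72
position: [0.4194, -0.1708, 0.1477]
tool_rot: [-0.697, -0.11, 0.701, -0.102]
ft_force: [0.4, -0.4, 0.2]
grip_width: 0.0003
time: 10.22
position: [0.4184, -0.1662, 0.1463]
tool_rot: [-0.703, -0.003, 0.711, 0.007]
ft_force: [0.5, 1.3, -0.4]
grip_width: 0.0004
exchange_press 0.58 [307.7  55.6] [ 0.5157 -0.1584  0.0605]
key_blue_top 0.74 [531.7 185. ] [ 0.4321 -0.3078  0.076 ]
t 10.38 p [ 0.4186 -0.1667  0.1464] F [-0.8  0.8  0. ] grip 0.0001811939080902083
axes
 [[-0.01  -0.007 -1.   ]
 [ 0.013 -1.     0.007]
 [-1.    -0.013  0.01 ]]
shift [ 70.5  -5.4 -95.6]
level turn(tool) [0.   0.59 0.76]
turn x -3.9
```

View pics/w4.png

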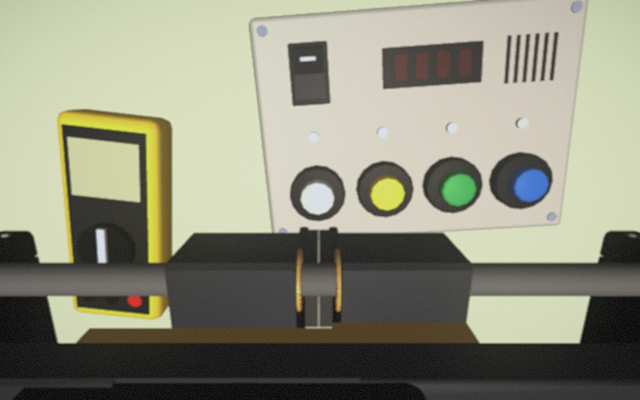

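The rocker frame has its corners at (288,44), (327,41), (330,102) and (293,105), with the dash at (308,58). The blue key is at (531,185).

```bash
python3 - <<'E'
from h import *
c=[ray("wrist",p,.058) for p in ((288.5,44),(327,41),(330,102),(293,105))]
f=sum(c)/4; print("frame c",f,"L",np.linalg.norm((c[0]+c[1]-c[2]-c[3])/2),"W",np.linalg.norm(c[0]-c[1]))
w,b=ray("wrist",(317.5,197.5),.076),ray("wrist",(531.5,185),.076); u=(b-w)/np.linalg.norm(b-w); print("keys",w,b,np.linalg.norm(b-w))
xd=np.array([-u[1],u[0],0]); q=f+.013*xd; print("xd",xd,"press",q)
togo([q[0],q[1],.085],u[:2])
E
```

```text
frame c [ 0.50476187 -0.16000075  0.058     ] L 0.03872828075200439 W 0.025250847520389568
keys [ 0.42375117 -0.16489432  0.076     ] [ 0.43199901 -0.30833192  0.076     ] 0.14367453468242247
xd [0.99835089 0.05740638 0.        ] press [ 0.51774044 -0.15925447  0.058     ]
t 10.38 p [ 0.4186 -0.1667  0.1464] F [-0.8  0.8  0. ] grip 0.0001811939080902083
axes
 [[-0.01  -0.007 -1.   ]
 [ 0.013 -1.     0.007]
 [-1.    -0.013  0.01 ]]
shift [ 60.5  -7.3 -99.8]
level turn(tool) [0.   0.59 0.76]
turn x -3.7
```

```bash
python3 -m inch '[[0,[0,-3,-50],[-3.7,0.6,0.8]],[0,[0,0,-45],[0,0,0]],[0,[40,0,0],[0,0,0]],[0,[15,0,0],[0,0,0]],[0,[0,0,0],[0,0,0]]]'
python3 -c "
from h import *
togo([.5165,-.1595,.076],[.0575,-.998])"
```

```text
time: 11.0
position: [0.5168, -0.1618, 0.0901]
tool_rot: [0.708, 0.021, -0.706, 0.022]
ft_force: [-0.5, 0.2, 0.1]
grip_width: 0.0005
t 11.0 p [ 0.5168 -0.1618  0.0901] F [-0.5  0.2  0.1] grip 0.000532531345027314
axes
 [[ 0.003  0.061 -0.998]
 [-0.002 -0.998 -0.061]
 [-1.     0.002 -0.003]]
shift [14.1 -2.4  0.2]
level turn(tool) [ 0.   -0.16 -0.12]
turn x 0.2
```

```bash
python3 -m inch '[[0,[8,-2.4,0],[0,0,0]],[0,[6,0,0],[0,0,0]],[0,[2,0,0],[0,0,0]],[0,[2,0,0],[0,0,0]],[0,[1.5,0,0],[0,0,0]],[0,[1.5,0,0],[0,0,0]],[0,[1.5,0,0],[0,0,0]],[0,[1.5,0,0],[0,0,0]]]'
```

```text
time: 12.0
position: [0.5175, -0.1606, 0.0676]
tool_rot: [0.709, 0.02, -0.704, 0.023]
ft_force: [-0.0, 0.1, -0.6]
grip_width: 0.0006
```

```bash
python3 -m inch '[[0,[1.5,0,0],[0,0,0]],[0,[1.5,0,0],[0,0,0]],[0,[1.5,0,0],[0,0,0]]]';python3 -m inch '[[0,[1.5,0,0],[0,0,0]],[0,[1.5,0,0],[0,0,0]]]'; python3 -m inch '[[0,[1,0,0],[0,0,0]]]'; python3 -m inch '[[0,[1,0,0],[0,0,0]]]'
```

```text
time: 12.38
position: [0.5186, -0.1606, 0.0636]
tool_rot: [0.71, 0.019, -0.703, 0.023]
ft_force: [0.5, 1.1, 2.1]
grip_width: 0.0006
time: 12.62
position: [0.519, -0.1605, 0.0608]
tool_rot: [0.71, 0.019, -0.703, 0.023]
ft_force: [-0.9, 1.5, 12.7]
grip_width: 0.0006
time: 12.75
position: [0.519, -0.1605, 0.0607]
tool_rot: [0.71, 0.019, -0.703, 0.023]
ft_force: [-1.4, 1.9, 15.4]
grip_width: 0.0006
time: 12.88
position: [0.519, -0.1605, 0.0608]
tool_rot: [0.71, 0.019, -0.703, 0.023]
ft_force: [-1.2, 0.9, 11.2]
grip_width: 0.0001
```

```bash
python3 -m inch '[[0,[-4,0,0],[0,0,0]],[0,[-25,0,0],[0,0,0]],[0,[-50,0,0],[0,0,0]],[0,[-15,35,50],[0,0,0]],[0,[0,35,45],[0,0,0]],[0,[0,0,0],[0,0,0]],[0,[0,0,0],[0,0,0]]]'
python3 look.py w5 exchange_press key_blue_top; python3 -c "
from h import *
im=cv2.imread('pics/w5.png')
cv2.imwrite('pics/w5c.png',cv2.resize(im[0:240,140:560],None,fx=1.9,fy=1.9))
togo([.432,-.308,.095],[.0575,-.998])"
```

```text
time: 13.75
position: [0.4255, -0.2377, 0.1554]
tool_rot: [0.709, 0.02, -0.705, 0.025]
ft_force: [-0.5, -0.7, 0.2]
grip_width: -0.0
exchange_press 0.83 [211.7  63. ] [ 0.5158 -0.1595  0.0605]
key_blue_top 0.64 [413.1 197.9] [ 0.4331 -0.305   0.076 ]
t 13.9 p [ 0.4261 -0.237   0.1552] F [-0.   0.2 -0.9] grip 0.00018976473673938996
axes
 [[ 0.006  0.066 -0.998]
 [-0.007 -0.998 -0.066]
 [-1.     0.007 -0.006]]
shift [60.7 70.8 -0.9]
level turn(tool) [ 0.   -0.33 -0.42]
turn x 0.5
```

View pics/w5c.png

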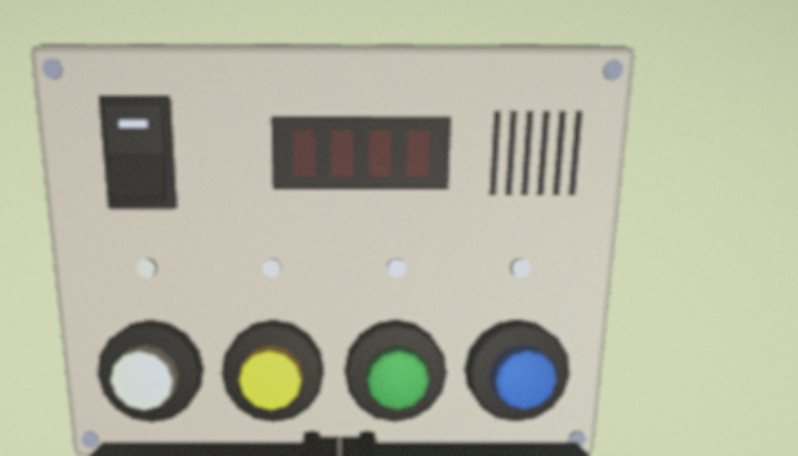

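The rocker's shading has swapped: the outer half is now lighter and level, and the inner half darker. Together with the rigid stop at 60.7 mm, that means it is on. The blue key is at crop (526,379), full-image px (417,199), which agrees with (0.432, -0.308). Now I go above it.

```bash
python3 -m inch '[[0,[0,40,0],[0,-0.3,-0.4]],[0,[0,31,-1],[0,0,0]],[0,[40,0,0],[0,0,0]],[0,[18,0,0],[0,0,0]],[0,[0,0,0],[0,0,0]]]'
python3 -c "
from h import *
togo([.432,-.308,.079],[.0575,-.998])"
```

```text
time: 14.52
position: [0.4373, -0.3059, 0.0948]
tool_rot: [0.707, 0.027, -0.706, 0.027]
ft_force: [0.6, -0.7, -0.4]
grip_width: 0.0004
t 14.53 p [ 0.4373 -0.3059  0.0948] F [ 0.6 -0.7 -0.4] grip 0.0003674592917141801
axes
 [[ 0.001  0.077 -0.997]
 [-0.    -0.997 -0.077]
 [-1.     0.    -0.001]]
shift [15.8  1.7  5.4]
level turn(tool) [ 0.   -0.06 -0.02]
turn x 1.1
```

```bash
python3 -m inch '[[0,[7,1.7,5.4],[0,0,0]],[0,[7,0,0],[0,0,0]],[0,[2,0,0],[0,0,0]],[0,[2,0,0],[0,0,0]],[0,[1.5,0,0],[0,0,0]],[0,[1.5,0,0],[0,0,0]]]'; python3 -m inch '[[0,[1.5,0,0],[0,0,0]],[0,[1.5,0,0],[0,0,0]]]'
```

```text
time: 15.28
position: [0.4333, -0.3077, 0.0747]
tool_rot: [0.708, 0.027, -0.705, 0.029]
ft_force: [-0.9, 1.0, 1.9]
grip_width: 0.0003
time: 15.52
position: [0.4333, -0.3077, 0.072]
tool_rot: [0.708, 0.027, -0.705, 0.029]
ft_force: [0.1, 0.7, 3.7]
grip_width: 0.0001
```

```bash
python3 -m inch '[[0,[1.5,0,0],[0,0,0]]]'; python3 -m inch '[[0,[1,0,0],[0,0,0]]]'; python3 -m inch '[[0,[-3,0,0],[0,0,0]],[0,[-6,0,0],[0,0,0]],[0,[-30,0,0],[0,0,0]],[0,[-50,0,0],[0,0,0]],[0,[0,-50,15],[0,0,0]],[0,[0,0,0],[0,0,0]],[0,[0,0,0],[0,0,0]]]'
python3 look.py w6 exchange_press key_blue_top; python3 - <<'E'
from h import *
im=imaging.camera("top"); a=cv2.imread("pics/top0.png"); b=np.ascontiguousarray(im[...,::-1])
w=cv2.imread("pics/w6.png"); cv2.imwrite("pics/fin.png",np.vstack([cv2.resize(b[150:300,150:550],(800,300)),cv2.resize(w[:240],(800,300))]))
print(imaging.tip_of("top","strip_press")[:1],get_obs()["position"])
E
```

```text
time: 15.65
position: [0.4333, -0.3077, 0.0711]
tool_rot: [0.708, 0.027, -0.705, 0.029]
ft_force: [-1.6, 2.0, 15.6]
grip_width: 0.0004
time: 15.78
position: [0.4334, -0.3078, 0.0712]
tool_rot: [0.708, 0.027, -0.705, 0.029]
ft_force: [-2.1, 1.7, 13.4]
grip_width: 0.0007
time: 16.65
position: [0.4148, -0.2592, 0.1627]
tool_rot: [0.709, 0.026, -0.704, 0.03]
ft_force: [-0.5, -0.5, -0.1]
grip_width: 0.0002
exchange_press 0.83 [186.7  42. ] [ 0.5167 -0.1601  0.0605]
key_blue_top 0.74 [385.9 178.6] [ 0.4344 -0.3067  0.076 ]
[{'pixel': [298.1, 179.6], 'confidence': 0.72}] [ 0.4142074  -0.25891806  0.161892  ]
```

View pics/fin.png

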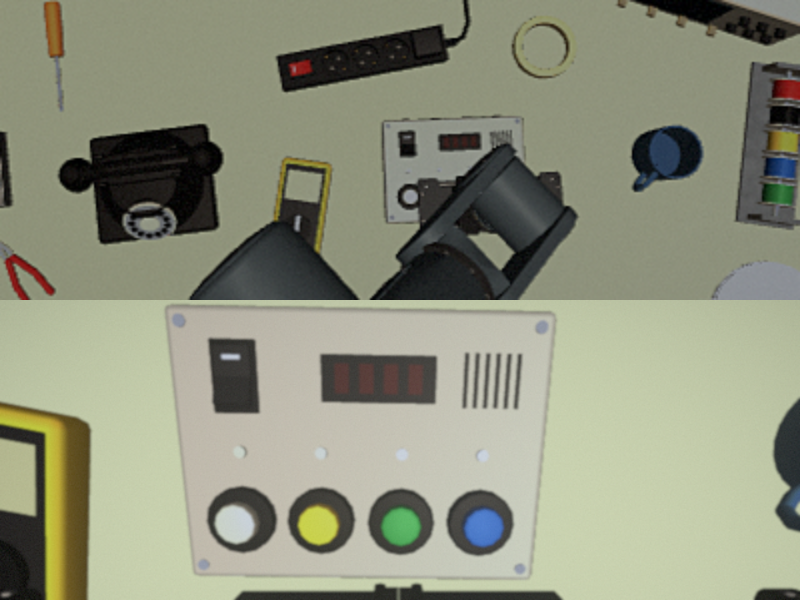

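The strip, box, phone with its handset and the rest of the bench are where they were. The blue key is up again and the arm is clear, so I hand in.

```bash
python3 -c "
from rig import robot,get_obs
print(get_obs()['time'],robot.hand_in())"
```

```text
the job is handed in; nothing more can be done
16.9 None
```

The job is done and handed in at 16.9 s: red strip rocker first, then the black box rocker, then one tap on the blue key, all with the shut fingertips.

- **Red rocker:** it stopped rigidly at 45.8 mm against the 45.5 mm expected, at about 12 N. A close picture showed the outer half level and the other end raised.
- **Black rocker:** it stopped rigidly at 60.7 mm against 60.5 mm expected, peaking at about 15 N. Its shading swapped in the picture afterwards, as it should when it tips over.
- **Blue key:** it went down to 71.1 mm, which is about its full 5 mm of travel, at about 15 N. It was up again in the last picture.

In the last pictures the strip, box, phone and handset were in place, nothing else looked disturbed, and the arm hung clear with no contact force. No check failed or disagreed. The pictures showed no change in the display, and nothing I had could confirm that the phone actually rang.

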